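Set the microscope-lamp supply to its preset limit under the propped guard

ROBOT

A 6-joint arm with a two-finger parallel gripper is mounted at the origin on the work surface. World frame = base frame: x ahead of the robot, y to its left, z up, the work surface at z = 0. Lengths are in m, angles in degrees, forces in N, time in s.
With the tool pointing down it reaches from about 0.325 to 0.775 m from the base axis. Payload 5.5 kg.
Tool frame: the origin (TCP) lies at the centre of the arm's flange, where the gripper is bolted on; the fingertips stand 182 mm ahead of it and the grasp point (between the pads) lies 163 mm ahead of it; z points along the fingers, y is the direction in which the jaws open and shut (so a half turn about z gives the same grasp; the last joint's range is limited). The gripper opens to 88 mm and grips with 3 to 60 N. Pads are 20 mm wide; open, the fingers measure 115 mm over their backs; the gripper's body (75 mm by 178 mm) begins 61 mm behind the grasp point.
Start: joints at [59.834, 5.22, 70.514, -0, 104.267, -3.249], TCP at [0.272, 0.535, 0.405] pointing down, gripper open.
Joint ranges: [-164.24, 164.24], [-49.07, 125.15], [9.68, 141.18], [-86.29, 266.29], [3.28, 154.24], [-151.56, 151.56]. Speed limits (degrees/s): [147.25, 147.25, 172.46, 180, 180, 180].

INTERFACE

Orientations are given as [roll, pitch, yaw] about the fixed x, y, z axes, in that order (R = Rz(yaw) Ry(pitch) Rx(roll)).
In Python, from station import r gives the robot as it stands. The module is installed in compiled form; this text tells all that it offers. Calls block until the motion is done:
- r.reach(position, orientation): joint-space move of the TCP to a pose.
- r.servo_line(position, rotation=None, speed=0.15): straight line of the TCP; rotation=None keeps the orientation; speed is the mean speed in m/s.
- r.move_joints(angles): joint-space move.
- r.let_go() and r.grab(squeeze=None): open the fingers fully, or close them until they stop; squeeze is the grip in N (None keeps the last).
- r.wait(seconds).
- r.inverse_kinematics(position, orientation): joint angles nearest the present ones, or None.
- r.sense(): the state.
- r.snapshot(name): name is "scene" or "side" or "wrist"; returns a dict with "frame" (420x560x3 uint8, red, green, blue), "fx", "fy", "cx", "cy" (pixels), "R" (3x3) and "t" (3): a world point X has camera coordinates R X + t. Camera axes: x right, y down, z forward; pixel columns grow to the right and rows downward; lengths in m; the calibration is good to about 2 mm. A picture is of the moment at which its call begins. There is no depth.
A pose or a line that the arm cannot do raises r.IKError and nothing moves.
- r.hand_in(): hands the job in, once; it reports no verdict.
The state is a dict: "clock": time; "joints": joint angles; "joint_vel": joint speeds; "joint_torque": joint torques, N m; "tcp_pos": TCP position; "orientation": TCP orientation; "contact_force": force on the tool from outside, world axes, zero at the start; "torque": the same for the moment, N m; "opening": finger opening in m.
Only numpy, scipy, OpenCV 4.12 (cv2) and the standard library are available. Lean on these libraries where they do the work, as an engineer would, in place of code of your own. Each camera call takes 0.05 s, during which the arm holds its last target.

TASK

Set the microscope-lamp supply to the maximum preset inside it: lift its clear guard by the tab a little past upright until the steel stay drops behind its rest, then ease it back to stand propped on the stay, never letting it slam. Then turn the dial under it clockwise until you feel it come up against the hidden limit stop, and press it lightly home without forcing it. Leave the dial resting against the stop, the guard propped open and the other things on the bench where they are.

Things in the scene. Friction and masses are not known exactly. Their poses are not given: they have to be found in the camera images.
- supply: Bench supply for microscope lamps, fixed: light grey steel case 230 (its x) x 240 (its y) x 85 mm high, dark front panel, fins at the back. Origin: centre of its underside; x points from its front (robot's side) to its back, y to its left, z up. Its flat top is the deck. 'Frame' below: x, y, z in mm from this origin. Its clear guard covers the dial on the deck.
- hinge (a point): Middle of the guard's hinge axis, at (35, 0, 91) in the frame; the axis runs along the supply's y, orientation as the supply. Guard: clear grey plastic hood, no rear wall, 130 mm from hinge to front, 150 wide, 42 high, walls 4 mm, about 0.14 kg. A spring (0.045 Nm shut, 0.09 upright) and its weight close it from any angle unless it is propped: hold about 1 N at the tab.
- cover (a joint): Guard angle, rad: 0 shut over the dial, growing as its front is lifted up and back; 1.57 upright, 1.75 end. On the way the stay's foot trails up a ramp and drops behind the rest's step between 1.42 and 1.52. Lift to 1.55 to 1.65, ease back, and it stands on the stay at about 1.40 (1.32 to 1.47 counts as propped). It must not close faster than 5 rad/s.
- tab (a point): Centre of the lift tab, a solid grey ear on the middle of the hood's front top edge: 16 mm wide (y), 8 thick, 38 long. Shut: (-115, 0, 125) in the frame. At angle a it is 150 cos a - 34 sin a in front of and 150 sin a + 34 cos a above the hinge axis. Pinched by its side faces from above it pivots between the fingers; upright, the hood lies 20 mm below: tips at most 14 mm past this point.
- stay_foot (a point): Foot of the steel stay: pin 6 mm thick, 12 long, on a strut 72 mm long hinged inside the guard's left (+y) wall, 50 mm from the hinge axis. It slides on the deck at y = 62 in the frame. With the guard propped it stands behind the step of the rest, a steel block 5 mm high, at about (-23, 62, 88) in the frame.
- deck (a point): Point of the deck on the dial's axis, at (-55, 0, 85) in the frame; orientation as the supply.
- dial: Dial under the guard: black skirt 48 mm across, 8 high, with a bar grip 44 long (its x), 12 wide (its y), top 30 mm above the deck. Origin on its axis at deck height, z up. A white line marks its pointing end (-x of the dial), which starts 0 to 0.2 rad clockwise (from above) of straight to the front. It stays where left: friction 0.18 Nm.
- limit: Limit stop in the case on the dial axis; origin 45 mm under the deck. Its setting is in no pose or picture: the dial meets it pointing 0.7 to 1.6 rad clockwise of straight to the front, 0.5 to 1.6 rad from the start. Rubber buffer at 25 mm radius: torque rises 3.5 Nm per rad above friction. Over 20 N (0.5 Nm above friction) strains it. Let go, the friction keeps the dial pressed on it, up to 7 N.
- reagent_bottle: White reagent bottle, 56 mm in diameter, 115 mm high, on the left of the supply; origin at its foot. To be left alone.
- dropper_bottle: Small amber bottle, 36 mm in diameter, 85 mm high, on the right of the supply; origin at its foot. To be left alone.
- slide_box: Wooden box for slides, 102 x 84 x 35 mm; origin at the centre of its underside. To be left alone.
- forceps: Steel forceps, 120 mm long, 9 mm high, lying along their x; origin near the middle on the bench. To be left alone.
- petri_dish: Closed petri dish, 94 mm in diameter, 18 mm high; origin at the centre of its underside. To be left alone.

How it is judged (in metres and radians):
On the way, in this order (a step that is already met when the one before it is completed fails the run):
1. the guard stands propped on its stay, let go (value of joint cover between 1.32 and 1.47 rad and contact force between the fingers and cover below 0.05 N and velocity of joint cover between -0.1 and 0.1 rad/s), for 0.3 s.
2. the dial bears on the limit stop with more than 1 N, the guard still propped (value of joint cover between 1.32 and 1.47 rad and contact force between dial and limit above 1 N), for 0.2 s.
At the end, for the whole second after the job is handed in: The guard stands propped on its stay (1.32 to 1.47 rad) at rest, and the dial rests against the limit stop (still pressing on it with more than 0.5 N), not turning; nothing is held (value of joint cover between 1.32 and 1.47 rad and contact force between dial and limit above 0.5 N and angular speed of dial below 0.05 rad/s and angular speed of cover below 0.1 rad/s); the robot touches nothing.
It fails at once if the limit stop is pressed with more than 20 N (contact force between dial and limit above 20 N).
It fails at once if the guard slams: it closes faster than 5 rad/s (velocity of joint cover below -5 rad/s).
It fails at once if a bystander is moved more than 30 mm (distance of any of reagent_bottle, dropper_bottle, slide_box, petri_dish, forceps from where it was at the start of the episode above 0.03 m).
It also fails if it takes over 72 s, if anything falls off the work surface, if the arm or the gripper's body presses on something with over 40 N, if the wrist force passes 120 N, or if a joint passes its speed limit or range.

## Working session

There is one attempt and no reset: what is moved stays moved. The work goes in short steps, each a Python script; the robot and the scene stay as the last script left them, time stands still between calls to the robot, and variables do not carry over. Pictures are saved under pics/ and viewed, and the job is handed in when it is done.

```bash
mkdir -p pics; cat > h.py <<'E'
import numpy as np,cv2
from station import r
def snap(n,f):
    s=r.snapshot(n); cv2.imwrite(f'pics/{f}.png',cv2.cvtColor(s['frame'],cv2.COLOR_RGB2BGR)); 
    np.savez(f'pics/{f}.npz',**{k:np.array(v) for k,v in s.items()}); return s
def ld(f): return dict(np.load(f'pics/{f}.npz'))
def proj(s,X):
    c=np.asarray(s['R'])@np.asarray(X)+np.asarray(s['t']); return np.array([s['fx']*c[0]/c[2]+s['cx'],s['fy']*c[1]/c[2]+s['cy']])
def ray(s,u,v):
    R=np.asarray(s['R']);d=R.T@np.array([(u-s['cx'])/s['fx'],(v-s['cy'])/s['fy'],1]);return -R.T@np.asarray(s['t']),d
def onz(s,u,v,z):
    o,d=ray(s,u,v); return o+d*(z-o[2])/d[2]
E
python3 - <<'E'
from h import *
for n in('scene','side','wrist'):
    s=snap(n,n+'0'); print(n,s['fx'],-np.array(s['R']).T@s['t'],np.array(s['R'])[2])
print(r.sense())
E
```

```text
scene 514.4698607466637 [1.01659703 0.78667419 0.88016002] [-0.41345483 -0.6513976  -0.63618886]
side 530.9820186090183 [ 0.28076247 -0.87153621  1.21452356] [ 0.14743627  0.60333336 -0.78374193]
wrist 343.471290996748 [0.20524475 0.56905152 0.38297837] [ 0.24063007 -0.12361447 -0.96271316]
{'clock': 0.15, 'joints': array([ 5.98350618e+01,  5.25255147e+00,  7.05662697e+01,  2.50079235e-03,
        1.04265230e+02, -3.24873667e+00]), 'joint_vel': array([-0.02297975, -0.10636657, -0.13830848, -0.10964774,  0.09792571,
        0.04159756]), 'joint_torque': array([-7.04235595e-05, -4.47045922e+01, -4.06907022e+01,  6.97310152e-02,
        2.75186647e-02, -1.24609433e-04]), 'tcp_pos': array([0.27163246, 0.53504591, 0.40377083]), 'orientation': array([-1.79916221e+02, -7.18394291e-03,  1.53084408e+02]), 'contact_force': array([ 0.44011259, -1.06694468, -0.0670205 ]), 'torque': array([ 0.03127901, -0.02232333, -0.0050915 ]), 'opening': 0.08805226990365504}
```

View pics/scene0.png

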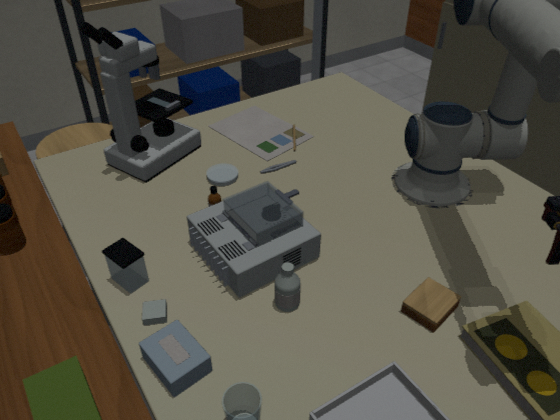

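View pics/side0.png

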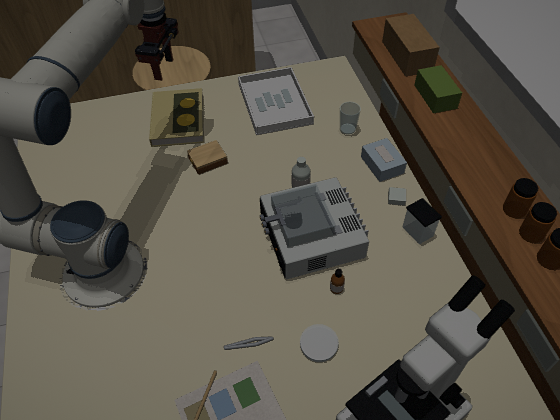

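View pics/wrist0.png

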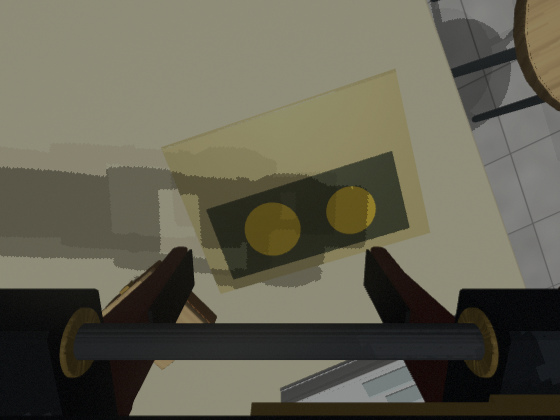

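The scene view shows the supply near (255,235) with the tab at about (290,195). In the side view it is near (312,225), tab about (268,216). Next I'll zoom in for the corners.

```bash
python3 - <<'E'
import cv2
a=cv2.imread('pics/side0.png')[165:290,245:385];cv2.imwrite('pics/side0z.png',cv2.convertScaleAbs(cv2.resize(a,None,fx=5,fy=5,interpolation=cv2.INTER_CUBIC)[:600,:700],alpha=1.5))
a=cv2.imread('pics/scene0.png')[175:295,180:330];cv2.imwrite('pics/scene0z.png',cv2.convertScaleAbs(cv2.resize(a,None,fx=5,fy=5,interpolation=cv2.INTER_CUBIC),alpha=1.5))
E
```

```text
(no output)
```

View pics/side0z.png

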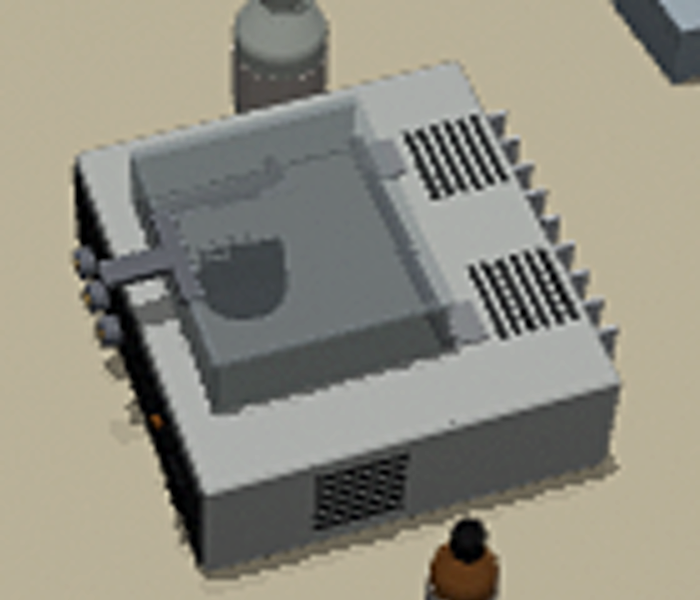

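View pics/scene0z.png

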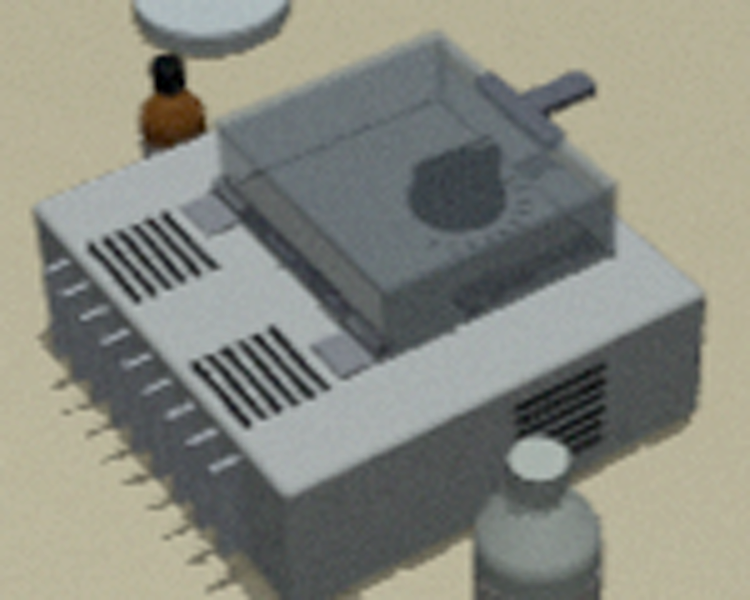

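The side zoom shows deck corners at FL (80,155), BL (457,63), BR (618,385) and FR (203,495). The scene zoom shows BR (37,208), BL (287,495) and FL (705,297), with FR hidden behind the hood.

```bash
python3 - <<'E'
from h import *
from scipy.optimize import least_squares
S=ld('side0');C=ld('scene0')
ps={'FL':(80,155),'BL':(457,63),'BR':(618,385),'FR':(203,495)}
pc={'BR':(37,208),'BL':(287,495),'FL':(705,297)}
loc={'FL':(-.115,.12),'BL':(.115,.12),'BR':(.115,-.12),'FR':(-.115,-.12)}
P=[]
for s,d,o in((S,ps,(245,165)),(C,pc,(180,175))):
    for k,(u,v) in d.items():
        w=onz(s,u/5+o[0]-.4,v/5+o[1]-.4,.085); P.append((k,w)); print(k,w)
def f(p):
    c,s_=np.cos(p[2]),np.sin(p[2]); return np.concatenate([np.array([p[0]+c*loc[k][0]-s_*loc[k][1],p[1]+s_*loc[k][0]+c*loc[k][1]])-w[:2] for k,w in P])
q=least_squares(f,[.5,0,0]);print(q.x,np.degrees(q.x[2]),np.round(q.fun*1000,1))
np.save('sup.npy',q.x)
x,y,a=q.x
Rz=np.array([[np.cos(a),-np.sin(a),0],[np.sin(a),np.cos(a),0],[0,0,1]])
for nm,p in(('tab',(-.115,0,.125)),('hinge',(.035,0,.091))):
    W=Rz@np.array(p)+[x,y,0];print(nm,W,(proj(S,W)-[245,165]+.4)*5,(proj(C,W)-[180,175]+.4)*5)
E
```

```text
FL [0.45904123 0.07366874 0.085     ]
BL [0.68341645 0.0827872  0.085     ]
BR [ 0.69165894 -0.15374777  0.085     ]
FR [ 0.46605814 -0.16191849  0.085     ]
BR [ 0.69679604 -0.14017688  0.085     ]
BL [0.68665851 0.09232866 0.085     ]
FL [0.46254325 0.08527622 0.085     ]
[ 0.57656512 -0.03517     0.03913691] 2.2423799281319945 [ -2.1   6.6   3.4   6.5   4.5   3.2   0.3   2.3  -0.6 -10.4   0.1  -3.1
  -5.6  -5. ]
tab [ 0.46165318 -0.0396696   0.125     ] [132.65539892 264.20415139] [559.42797421  89.92261246]
hinge [ 0.61153832 -0.03380056  0.091     ] [400.41312299 236.12787948] [297.86460507 258.29260257]
```

```bash
python3 - <<'E'
from h import *
x,y,a=np.load('sup.npy')
r.reach([.45,-.04,.43],[180,0,180+np.degrees(a)])
s=r.sense();print(s['clock'],s['joints'],s['tcp_pos'],s['orientation'],s['contact_force'])
snap('wrist','w1')
S=ld('side0')
E
```

```text
2.3083 [-9.33915073e+00 -1.71694192e+01  8.87897479e+01  1.36073226e-02
  1.08378742e+02 -1.01618813e+02] [ 0.45012665 -0.03953198  0.4299965 ] [ 1.79987539e+02  3.51169863e-03 -1.77716047e+02] [ 0.03134161 -0.93374367 -0.15282026]
```

View pics/w1.png

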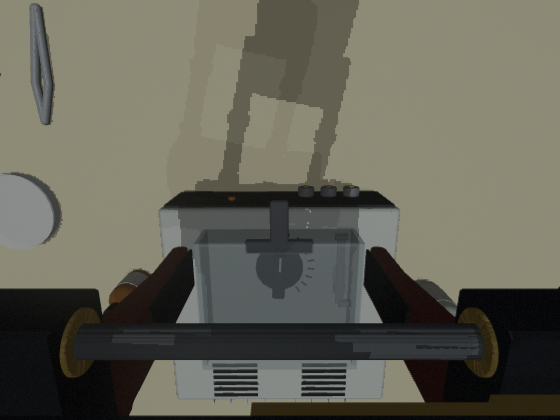

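The wrist view shows the front deck edge running from (161,208) to (399,208), the back corners at about (178,398) and (383,398), and the tab at columns 271–289, rows 201–240. The dial is near (279,268).

```bash
python3 - <<'E'
from h import *
s=ld('w1');x,y,a=np.load('sup.npy')
f=s['frame'];g=cv2.cvtColor(f,cv2.COLOR_RGB2GRAY).astype(int)
for row in(215,222): print(row,g[row,155:170],g[row,392:406])
for c in(180,220,330,380): print(c,g[200:214,c])
print('tab',g[210,264:296],g[220,264:296],g[194:206,280])
for n,(u,v) in dict(FRdeck=(161.5,208),FL=(398.5,208),BR=(178,398),BL=(383,398)).items(): print(n,onz(s,u,v,.085))
for n,(u,v) in dict(tabfrontL=(288.5,201.5),tabfrontR=(271,201.5)).items(): print(n,onz(s,u,v,.129))
print('dial',onz(s,279,268,.1))
Rz=np.array([[np.cos(a),-np.sin(a),0],[np.sin(a),np.cos(a),0],[0,0,1]])
print('pred tabfront',Rz@[-.134,0,.129]+[x,y,0],'FR',Rz@[-.115,-.12,.085]+[x,y,0],'FL',Rz@[-.115,.12,.085]+[x,y,0])
E
```

```text
215 [137 138 137 128 115 123 130 131 131 130 131 131 130 130 131] [139 139 138 139 139 134 125 113 135 138 138 137 138 138]
222 [138 137 138 137 123 118 126 131 130 131 130 130 131 130 130] [139 139 139 139 138 128 123 136 137 138 138 137 138 138]
180 [26 25 27 29 25 29 31 38 59 70 79 83 86 88]
220 [23 21 20 20 21 23 26 43 57 70 79 82 84 85]
330 [19 20 19 18 21 22 22 51 63 75 80 82 85 85]
380 [ 20  17  19  20  24  36  41  56  86 115 123 131 138 139]
tab [79 78 79 79 78 68 47 49 53 52 51 52 51 51 51 51 51 52 52 51 51 50 49 46
 54 76 79 78 79 78 79 79] [85 85 85 85 85 72 46 50 51 52 49 51 51 51 51 51 51 50 50 50 50 51 51 45
 55 83 84 85 86 85 85 86] [20 22 19 17 20 19 34 38 45 51 52 53]
FRdeck [ 0.4658365  -0.15258608  0.085     ]
FL [0.45644302 0.07861882 0.085     ]
BR [ 0.69266235 -0.14524155  0.085     ]
BL [0.68307592 0.09137762 0.085     ]
tabfrontL [ 0.4436337  -0.03076113  0.129     ]
tabfrontR [ 0.4442301  -0.04543932  0.129     ]
dial [ 0.51792077 -0.0356595   0.1       ]
pred tabfront [ 0.44266773 -0.04041301  0.129     ] FR [ 0.46634841 -0.15957771  0.085     ] FL [0.45695795 0.08023851 0.085     ]
```

```bash
cat >> h.py <<'E'
SUP=np.array([.5755,-.0338]);YAW=np.radians(2.3)
def W(p):
    c,s=np.cos(YAW),np.sin(YAW); return np.array([SUP[0]+c*p[0]-s*p[1],SUP[1]+s*p[0]+c*p[1],p[2]])
ORI=[180,0,182.3]
def tabp(a): return W([.035-(.150*np.cos(a)-.034*np.sin(a)),0,.091+.150*np.sin(a)+.034*np.cos(a)])
def st(m=''):
    s=r.sense(); print(m,'t%.2f'%s['clock'],np.round(s['tcp_pos'],4),'F',np.round(s['contact_force'],2),'M',np.round(s['torque'],2),'op %.4f'%s['opening']); return s
D=np.array([0,0,.170])
E
python3 - <<'E'
from h import *
r.reach(tabp(0)+D+[0,0,.03],ORI); snap('wrist','w2'); st('above')
r.servo_line(tabp(0)+D,speed=.06); st('down'); snap('wrist','w3')
r.grab(12); st('grab'); snap('wrist','w4')
E
python3 -c "
import cv2,numpy as np
cv2.imwrite('pics/w34.png',np.hstack([cv2.imread(f'pics/w{i}.png')[150:400,90:470] for i in(3,4)]))"
```

```text
above t2.91 [ 0.4609 -0.0383  0.3273] F [ 0.09 -0.14  0.13] M [ 0.07 -0.01  0.04] op 0.0877
down t3.56 [ 0.4606 -0.0384  0.2949] F [ 0.65  0.19 -0.33] M [ 0.04 -0.02 -0.01] op 0.0878
grab t4.71 [ 0.4606 -0.0387  0.295 ] F [-0.25 -3.55 -0.52] M [-0.45  0.    0.05] op 0.0159
```

View pics/w34.png

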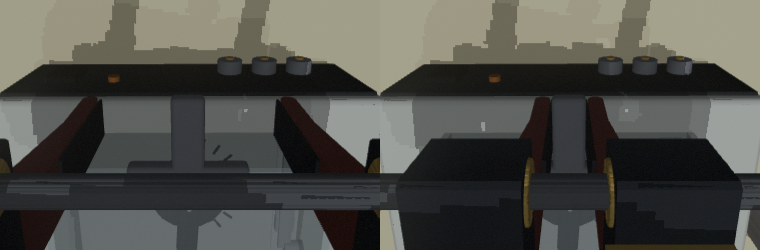

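The fingers hold the tab at 15.9 mm, matching its 16 mm width. Now I'll lift it along the arc.

```bash
python3 - <<'E'
from h import *
for a in np.arange(.12,1.0,.12):
    r.servo_line(tabp(a)+D,speed=.08)
    s=st('a%.2f'%a)
    if np.linalg.norm(s['contact_force'])>15: break
snap('side','s5')
E
```

```text
a0.12 t5.14 [ 0.4658 -0.0385  0.3133] F [-1.7  -5.16  0.45] M [-0.8   0.14  0.05] op 0.0161
a0.24 t5.53 [ 0.4729 -0.0382  0.3295] F [-0.4  -6.01 -0.45] M [-0.85  0.07 -0.  ] op 0.0159
a0.36 t5.91 [ 0.4821 -0.0378  0.3453] F [-1.59 -5.37 -0.21] M [-0.85 -0.01  0.06] op 0.0160
a0.48 t6.29 [ 0.4932 -0.0373  0.36  ] F [-0.48 -6.06 -0.08] M [-0.86  0.07  0.1 ] op 0.0159
a0.60 t6.67 [ 0.506  -0.0368  0.3732] F [-0.03 -4.   -0.5 ] M [-0.81  0.    0.07] op 0.0158
a0.72 t7.06 [ 0.5202 -0.0362  0.3849] F [ 0.33 -4.46 -0.34] M [-0.82 -0.06  0.02] op 0.0160
a0.84 t7.44 [ 0.5357 -0.0356  0.3948] F [-0.53 -5.41 -0.61] M [-0.78 -0.16  0.05] op 0.0158
a0.96 t7.83 [ 0.5522 -0.0349  0.4028] F [-0.09 -5.89 -0.29] M [-0.82 -0.02  0.06] op 0.0160
```

```bash
python3 - <<'E'
from h import *
o=np.array([.0,-.0015,0])
for a in (1.08,1.2,1.3,1.4,1.5,1.58):
    r.servo_line(tabp(a)+D+o,speed=.07)
    s=st('a%.2f'%a)
    if np.linalg.norm(s['contact_force'])>15: break
snap('side','s6');snap('scene','c6')
E
python3 -c "
import cv2,numpy as np
a=cv2.imread('pics/s6.png')[130:290,230:390];b=cv2.imread('pics/c6.png')[135:295,180:340]
cv2.imwrite('pics/sc6.png',cv2.convertScaleAbs(cv2.resize(np.hstack([a,b]),None,fx=2.5,fy=2.5,interpolation=2),alpha=1.5))"
```

```text
a1.08 t8.29 [ 0.5697 -0.0346  0.409 ] F [-0.57  3.   -0.92] M [ 0.65  0.08 -0.01] op 0.0157
a1.20 t8.71 [ 0.588  -0.0339  0.4133] F [-0.73  5.97  1.  ] M [ 0.88  0.15 -0.03] op 0.0158
a1.30 t9.07 [ 0.6033 -0.0332  0.4151] F [-0.67  5.84  2.18] M [0.93 0.13 0.  ] op 0.0158
a1.40 t9.44 [ 0.6187 -0.0325  0.4154] F [0.72 4.86 2.32] M [ 0.95  0.06 -0.06] op 0.0158
a1.50 t9.81 [ 0.634  -0.0319  0.4142] F [0.18 5.69 2.96] M [ 0.95 -0.09 -0.07] op 0.0157
a1.58 t10.13 [ 0.6461 -0.0313  0.412 ] F [1.27 5.68 3.88] M [ 0.85 -0.12 -0.08] op 0.0159
```

View pics/sc6.png

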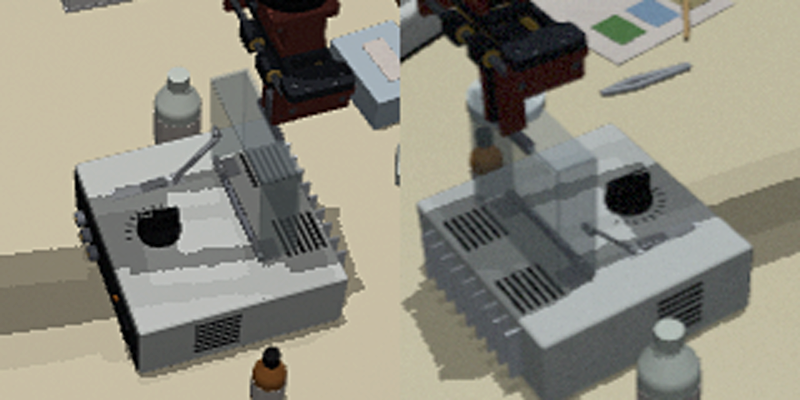

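The guard is upright and the stay hangs near the rest, at crop (175,180). I'll go to 1.61, then ease back while watching the x force.

```bash
python3 - <<'E'
from h import *
o=np.array([.0,-.0008,0])
for a in (1.61,1.55,1.5,1.46,1.44,1.42,1.40,1.385,1.37):
    r.servo_line(tabp(a)+D+o,speed=.04); r.wait(.1)
    s=st('a%.3f'%a)
    if s['contact_force'][0]>5: break
snap('side','s7')
E
python3 -c "
import cv2,numpy as np
a=cv2.imread('pics/s7.png')[150:250,260:360]
cv2.imwrite('pics/s7z.png',cv2.convertScaleAbs(cv2.resize(a,None,fx=5,fy=5,interpolation=2),alpha=1.5))"
```

```text
a1.610 t10.60 [ 0.6505 -0.031   0.4111] F [-0.21  5.07  5.51] M [ 0.7  -0.01  0.01] op 0.0162
a1.550 t11.08 [ 0.6413 -0.0314  0.4125] F [-0.46  5.03  4.63] M [ 0.92 -0.09 -0.  ] op 0.0160
a1.500 t11.53 [ 0.6337 -0.0318  0.4134] F [0.34 5.42 3.01] M [0.95 0.01 0.  ] op 0.0157
a1.460 t11.93 [ 0.6276 -0.0321  0.4138] F [-0.91  5.45  2.13] M [ 0.94  0.04 -0.02] op 0.0158
a1.440 t12.28 [ 0.625  -0.0322  0.414 ] F [1.94 5.7  1.91] M [ 0.92 -0.47 -0.04] op 0.0164
a1.420 t12.62 [ 0.6225 -0.0323  0.4142] F [ 7.01  5.21 -0.31] M [ 0.91 -1.21 -0.02] op 0.0161
```

View pics/s7z.png

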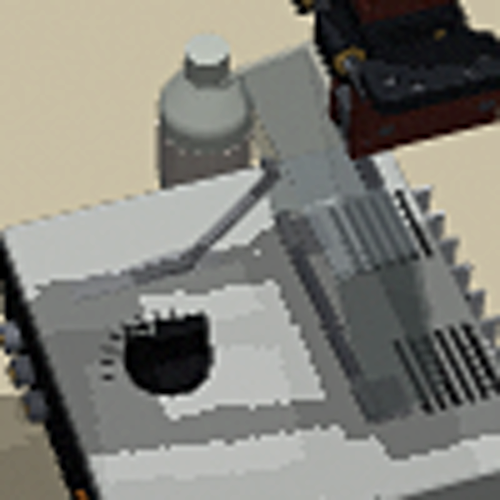

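The x force climbs to 7 N at about 1.42, so the guard is bearing on the stay. I'll relax to near zero force, let go and retreat upward.

```bash
python3 - <<'E'
from h import *
o=np.array([.0,-.0008,0])
r.servo_line(tabp(1.442)+D+o,speed=.03); r.wait(.1); st()
r.let_go(); r.wait(.2); s=st('open')
r.servo_line(s['tcp_pos']+[0,0,.05],speed=.1)
r.servo_line(s['tcp_pos']+[-.19,0,.05],speed=.25); st('away')
snap('side','s8');snap('scene','c8');snap('wrist','w8')
E
python3 -c "
import cv2,numpy as np
a=cv2.imread('pics/s8.png')[130:290,230:390];b=cv2.imread('pics/c8.png')[135:295,180:340]
cv2.imwrite('pics/sc8.png',cv2.convertScaleAbs(cv2.resize(np.hstack([a,b]),None,fx=2.5,fy=2.5,interpolation=2),alpha=1.5))"
```

```text
t13.04 [ 0.6251 -0.0322  0.414 ] F [1.37 4.89 2.25] M [ 0.9  -0.18 -0.09] op 0.0159
open t14.42 [ 0.6249 -0.0326  0.4142] F [ 0.4  -0.33 -0.31] M [0.06 0.01 0.01] op 0.0878
away t15.97 [ 0.4354 -0.0326  0.4636] F [ 0.07  0.61 -0.38] M [ 0.04 -0.07  0.02] op 0.0879
```

View pics/sc8.png

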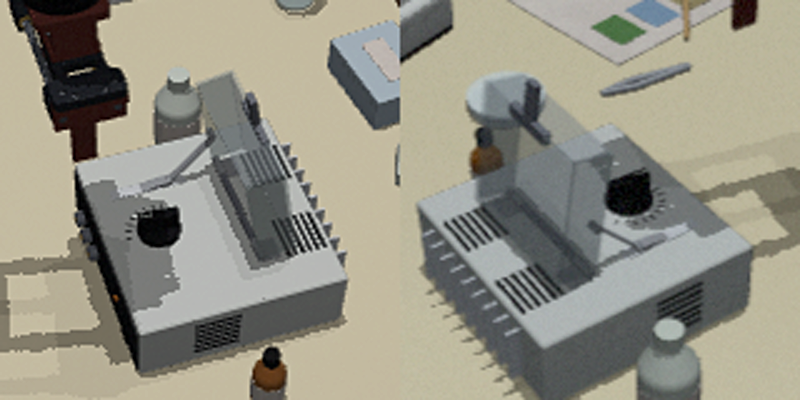

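View pics/w8.png

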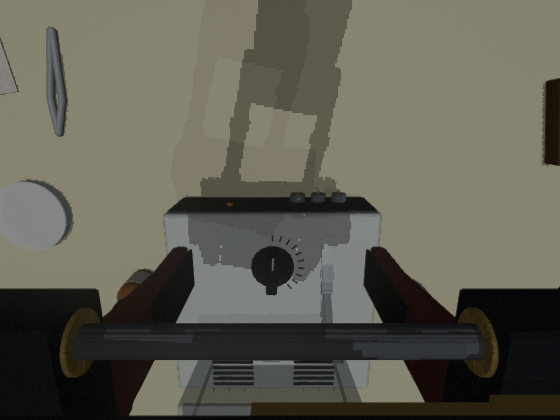

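The guard stands propped with its stay foot at the rest. In the wrist view the dial is centred near (273,266). I'll zoom in for its angle and centre.

```bash
python3 - <<'E'
from h import *
a=cv2.imread('pics/w8.png')[225:305,230:330];cv2.imwrite('pics/w8z.png',cv2.convertScaleAbs(cv2.resize(a,None,fx=7,fy=7,interpolation=2),alpha=2))
s=ld('w8')
for p in([-.055,0,.085],[-.055-.022,0,.115],[-.055+.022,0,.115],[-.055-.024,0,.093],[-.055,.024,.093],[-.055,-.024,.093]): print(p,(proj(s,W(p))-[230,225]+.43)*7)
E
```

```text
[-0.055, 0, 0.085] [295.95759802 274.95765473]
[-0.077, 0, 0.115] [291.49203103 220.28318993]
[-0.033, 0, 0.115] [292.9063681  490.22837374]
[-0.079, 0, 0.093] [294.32197081 153.27310669]
[-0.055, 0.024, 0.093] [447.00434779 295.8471097 ]
[-0.055, -0.024, 0.093] [143.01407041 295.62720411]
```

View pics/w8z.png

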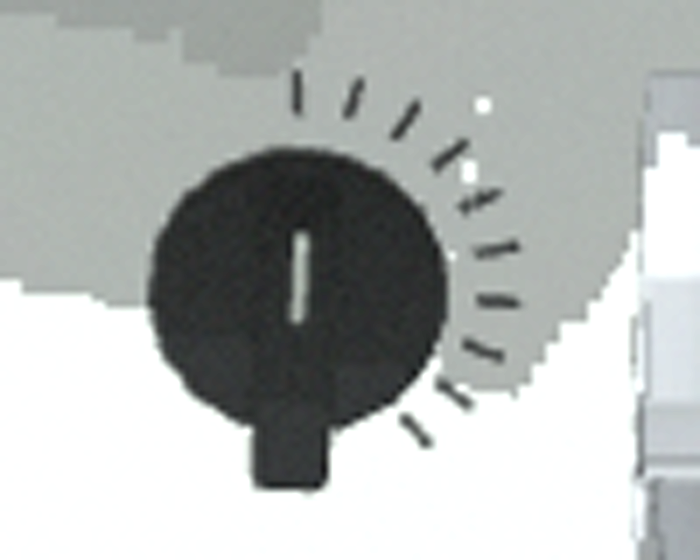

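The dial matches the prediction to within 1 mm. Its line is about 0.05 rad clockwise, and the hood leaves no room to turn the gripper with the dial. So I'll push the bar with closed fingertips from the robot's side, in small steps with torque feedback.

```bash
cat >> h.py <<'E'
AX=np.array([-.055,.0003]); RHO=.018; ZT=.280
def cen(th,off=0.):
    u=np.array([-np.cos(th),np.sin(th)]);n=np.array([np.sin(th),np.cos(th)])
    p=AX+RHO*u-(.006+off)*n; c=p-[.010,.0135]
    return W([c[0],c[1],ZT])
def tau(th,F):
    c,s=np.cos(YAW),np.sin(YAW); f=-np.array([c*F[0]+s*F[1],-s*F[0]+c*F[1]])
    u=np.array([-np.cos(th),np.sin(th)]);n=np.array([np.sin(th),np.cos(th)])
    q=RHO*u-.006*n; return -(q[0]*f[1]-q[1]*f[0]), f@n
E
python3 - <<'E'
from h import *
r.grab(40)
c=cen(.05,.010)
r.reach(c+[0,0,.06],ORI); st()
r.servo_line(c,speed=.1); b=st('down'); snap('wrist','w9')
for off in(.006,.004,.002,.001,0,-.001):
    r.servo_line(cen(.05,off),speed=.02); r.wait(.05);s=st('off%.3f'%off)
    if np.linalg.norm(s['contact_force'])>4: break
snap('wrist','w10')
E
python3 -c "
import cv2,numpy as np
cv2.imwrite('pics/w910.png',np.hstack([cv2.imread(f'pics/w{i}.png')[150:420,90:470] for i in(9,10)]))"
```

```text
t18.08 [ 0.4929 -0.0653  0.341 ] F [-0.08 -0.01  0.27] M [ 0.05 -0.05  0.03] op 0.0006
down t18.83 [ 0.493  -0.0654  0.2808] F [ 1.05 -0.02  0.24] M [0.04 0.   0.04] op 0.0004
off0.006 t19.28 [ 0.493  -0.0613  0.2802] F [ 0.11 -1.18  0.14] M [ 0.02 -0.01  0.03] op 0.0004
off0.004 t19.58 [ 0.493  -0.0594  0.28  ] F [ 0.04  0.98 -0.59] M [ 0.06  0.01 -0.03] op 0.0003
off0.002 t19.88 [ 0.493  -0.0574  0.28  ] F [ 0.47 -0.66  0.48] M [ 0.05 -0.    0.01] op 0.0000
off0.001 t20.18 [ 0.493  -0.0564  0.28  ] F [-0.04  0.07  0.03] M [ 0.03 -0.01  0.05] op 0.0003
off0.000 t20.48 [ 0.493  -0.0554  0.28  ] F [-0.45  0.45  1.09] M [ 0.03 -0.01  0.04] op 0.0006
off-0.001 t20.78 [ 0.493  -0.0544  0.28  ] F [-0.08  0.26  1.22] M [-0.01 -0.03  0.  ] op 0.0001
```

View pics/w910.png

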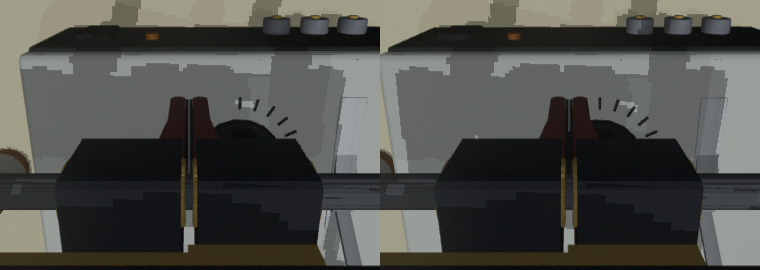

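No contact yet because the closed tips taper to roughly ±8 mm. I'll keep advancing.

```bash
python3 - <<'E'
from h import *
for off in np.arange(-.002,-.010,-.001):
    r.servo_line(cen(.05,off),speed=.02);s=st('off%.3f'%off); print(tau(.05,s['contact_force']))
    if np.linalg.norm(s['contact_force'][:2])>4: break
E
```

```text
off-0.002 t21.08 [ 0.493  -0.0534  0.28  ] F [-0.02  0.2  -0.11] M [ 0.01 -0.03  0.01] op 0.0004
(np.float64(-0.0037564860429504313), np.float64(-0.19988409720669137))
off-0.003 t21.33 [ 0.4931 -0.0524  0.28  ] F [ 0.02 -0.13 -0.41] M [ 0.06  0.01 -0.  ] op 0.0005
(np.float64(0.0023614469635433546), np.float64(0.12506655852370546))
off-0.004 t21.58 [ 0.4931 -0.0515  0.28  ] F [-0.15 -2.1  -0.37] M [-0.17  0.05 -0.01] op 0.0007
(np.float64(0.0370511548260937), np.float64(2.099875987425448))
off-0.005 t21.83 [ 0.4931 -0.051   0.28  ] F [ 0.13 -6.04 -1.32] M [-0.84  0.05 -0.01] op 0.0002
(np.float64(0.1098418043869238), np.float64(6.037908536304002))
```

Contact comes at a 9.8 mm half-width. Now I'll sweep.

```bash
sed -i 's/\[.010,.0135\]/[.010,.0098]/' h.py; cat > sw.py <<'E'
from h import *
import sys
def sweep(t0,t1,d,lim):
    for th in np.arange(t0,t1,d):
        r.servo_line(cen(th),speed=.02);s=r.sense(); T,fn=tau(th,s['contact_force'])
        print('%.3f t%.2f tau %.3f fn %.1f F %s'%(th,s['clock'],T,fn,np.round(s['contact_force'],1)))
        if T>lim: print('STOP');break
sweep(*map(float,sys.argv[1:]))
E
python3 sw.py .14 .72 .06 .27
```

```text
0.140 t22.08 tau 0.136 fn 6.5 F [ 2.6 -6.8 -1.3]
0.200 t22.33 tau 0.155 fn 7.2 F [ 2.9 -7.8 -1.8]
0.260 t22.58 tau 0.177 fn 8.6 F [ 1.7 -9.2 -2.2]
0.320 t22.83 tau 0.184 fn 8.8 F [ 1.6 -9.6 -2.1]
0.380 t23.08 tau 0.154 fn 7.1 F [ 1.7 -8.2 -2. ]
0.440 t23.33 tau 0.161 fn 7.4 F [ 1.2 -8.6 -0.5]
0.500 t23.58 tau 0.181 fn 8.4 F [ 0.7 -9.7 -0.4]
0.560 t23.83 tau 0.192 fn 9.2 F [ -0.7 -10.1  -0.5]
0.620 t24.08 tau 0.174 fn 8.5 F [-1.8 -9.  -0.5]
0.680 t24.33 tau 0.164 fn 7.9 F [-1.6 -8.6  0. ]
```

The torque plateaus at about 0.18 Nm, which is the dial's friction. I'll continue more finely.

```bash
python3 sw.py .72 1.75 .035 .27
```

```text
0.720 t24.58 tau 0.179 fn 8.5 F [-1.9 -9.3 -0.7]
0.755 t24.83 tau 0.175 fn 8.4 F [-2.4 -9.   0.3]
0.790 t25.08 tau 0.190 fn 9.1 F [-2.9 -9.7  0.4]
0.825 t25.33 tau 0.177 fn 8.7 F [-3.7 -8.6  1.8]
0.860 t25.58 tau 0.172 fn 8.2 F [-3.3 -8.5  0.4]
0.895 t25.83 tau 0.193 fn 9.7 F [-5.3 -8.7  2.5]
0.930 t26.08 tau 0.187 fn 9.3 F [-5.  -8.5  1.2]
0.965 t26.33 tau 0.183 fn 9.0 F [-5.2 -8.1  2. ]
1.000 t26.58 tau 0.184 fn 9.0 F [-5.2 -8.2  2.7]
1.035 t26.83 tau 0.183 fn 9.2 F [-6.2 -7.4  2.5]
1.070 t27.08 tau 0.177 fn 8.8 F [-5.8 -7.3  1.2]
1.105 t27.33 tau 0.170 fn 8.3 F [-5.7 -6.9  2.2]
1.140 t27.58 tau 0.189 fn 9.2 F [-6.4 -7.6  3.7]
1.175 t27.83 tau 0.181 fn 9.3 F [-7.5 -5.9  2.8]
1.210 t28.08 tau 0.185 fn 9.4 F [-7.7 -6.   2.7]
1.245 t28.33 tau 0.178 fn 9.0 F [-7.4 -5.7  3.3]
1.280 t28.58 tau 0.177 fn 8.8 F [-7.2 -5.8  4.7]
1.315 t28.83 tau 0.189 fn 9.3 F [-7.9 -6.1  2. ]
1.350 t29.08 tau 0.171 fn 8.8 F [-8.  -4.2  3.4]
1.385 t29.33 tau 0.165 fn 8.3 F [-7.4 -4.5  4.8]
1.420 t29.58 tau 0.173 fn 8.4 F [-7.6 -5.1  3.7]
1.455 t29.83 tau 0.166 fn 8.2 F [-7.7 -4.2  5.3]
1.490 t30.08 tau 0.216 fn 10.8 F [-10.3  -4.9   5. ]
1.525 t30.33 tau 0.240 fn 11.9 F [-11.5  -5.3   5.7]
1.560 t30.58 tau 0.276 fn 13.3 F [-13.   -6.6   6.2]
STOP
```

The torque rises steadily from 1.47, so the dial has met the stop, now at about 4 N on the buffer. I'll take one more small step, hold, then back away.

```bash
python3 - <<'E'
from h import *
r.servo_line(cen(1.595),speed=.02); r.wait(.4)
for i in range(2):
    s=st(); print(tau(1.57,s['contact_force'])); r.wait(.1)
p=s['tcp_pos']
r.servo_line(W([0,0,0])*0+p+[-.012,-.0005,0],speed=.03); st('off')
p=r.sense()['tcp_pos']
r.servo_line(p+[0,0,.10],speed=.12)
r.reach([.435,-.0326,.4636],ORI); st('away')
snap('side','s11');snap('scene','c11');snap('wrist','w11')
E
python3 - <<'E'
import cv2,numpy as np
a=cv2.imread('pics/s11.png')[130:290,230:390];b=cv2.imread('pics/c11.png')[135:295,180:340]
cv2.imwrite('pics/sc11.png',cv2.convertScaleAbs(cv2.resize(np.hstack([a,b]),None,fx=2.5,fy=2.5,interpolation=2),alpha=1.5))
E
```

```text
t31.23 [ 0.5028 -0.0289  0.2799] F [-14.96  -6.33   6.52] M [-0.97  2.57  0.08] op 0.0009
(np.float64(0.3079580001939238), np.float64(15.203977939021746))
 t31.33 [ 0.5028 -0.0288  0.2799] F [-15.68  -5.65   7.09] M [-0.93  2.56  0.03] op 0.0006
(np.float64(0.3162415308111193), np.float64(15.900345482677292))
off t32.05 [ 0.4908 -0.0292  0.28  ] F [-0.72  0.51 -0.53] M [ 0.04  0.03 -0.  ] op 0.0010
away t33.52 [ 0.4347 -0.0326  0.4639] F [ 0.37  0.8  -0.83] M [0.02 0.04 0.01] op 0.0004
```

View pics/sc11.png

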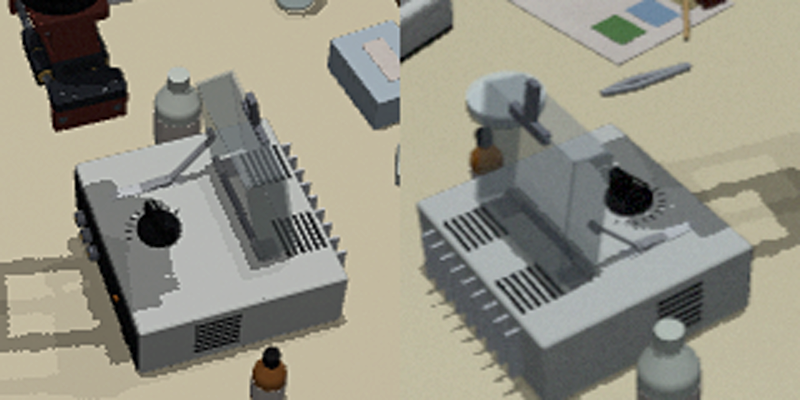

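View pics/w11.png

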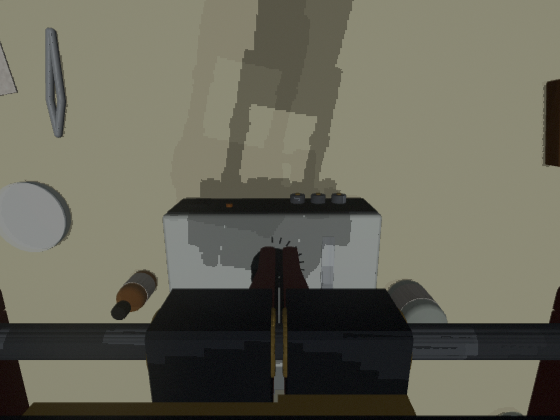

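The guard is still propped and the dial has turned. I'll open the fingers to see the dial from above.

```bash
python3 - <<'E'
from h import *
r.let_go(); r.wait(.3); snap('wrist','w12'); st()
a=cv2.imread('pics/w12.png')[225:305,230:330];cv2.imwrite('pics/w12z.png',cv2.convertScaleAbs(cv2.resize(a,None,fx=7,fy=7,interpolation=2),alpha=2))
d=np.abs(ld('w12')['frame'].astype(int)-ld('w8')['frame']).max(2); d[225:305,230:330]=0; ys,xs=np.where(d>40);print(len(xs))
E
```

```text
t35.39 [ 0.435  -0.0326  0.4636] F [ 0.3   0.52 -0.33] M [ 0.05  0.02 -0.02] op 0.0877
68
```

View pics/w12z.png

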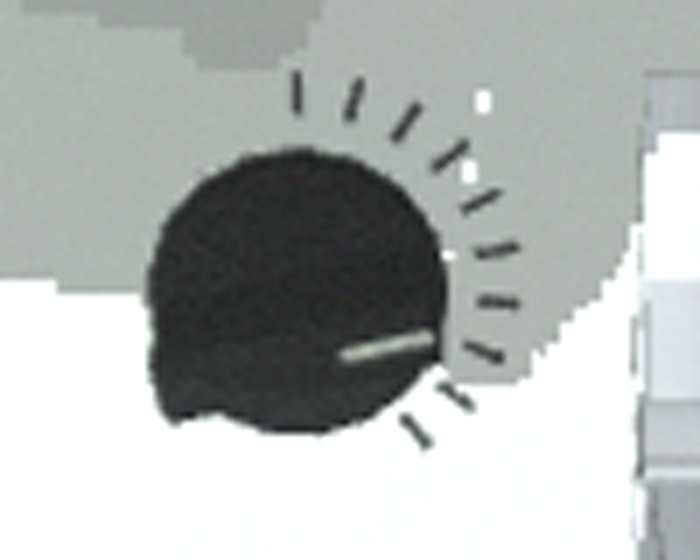

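The line now points about 1.37 rad clockwise. That fits the 0.7–1.6 rad range for the stop, and is 1.3 rad from the start. Nothing outside the dial area changed, so I'll hand in.

```bash
python3 -c "
from h import *
r.hand_in(); st()"
```

```text
the job is handed in; nothing more can be done
the job is handed in; nothing more can be done
```

I propped the guard on its stay, turned the dial clockwise onto the hidden stop, and handed in at about 35 s of the 72 s limit. The interface gives no verdict, so these are my own checks.

- **Guard:** I lifted it by the tab to about 1.61 rad and eased it back. The force built up near an estimated 1.43 rad, so the stay was carrying it, and I let go there. The prop angle was expected at about 1.40, so the estimate is slightly high, probably from a few mm of position error. It is still inside 1.32–1.47. The later pictures show it still propped.
- **Dial:** I pushed the bar with closed fingertips from the robot's side, because the gripper body would have hit the hood if it had turned with the dial. Torque held at about 0.18 Nm (friction), then rose steadily at the stop to about 0.31 Nm. That is roughly 5 N on the buffer, well under the 20 N limit. After I backed off, the dial pointed about 1.37 rad clockwise.
- **Rest of the bench:** The last pictures show the robot clear of everything. Wrist pictures before and after the dial was turned show essentially no change outside the dial area. That covers only what the wrist camera sees. The slide box was outside or barely in that view, and I did not measure the bystanders one by one.
- **Disagreement:** The first corner measurements from the scene and side cameras differed by up to about 10 mm. I corrected the supply's position with the wrist camera, and the dial then matched its predicted place to about 1 mm.
- **Not measured:** I could not check the force left on the stop after letting go. I am relying on the dial's friction to hold it.

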